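Open the press guard to its mark and run the loaded tray in

ROBOT

A 6-joint arm with a two-finger parallel gripper is mounted at the origin on the work surface. World frame = base frame: x ahead of the robot, y to its left, z up, the work surface at z = 0. Lengths are in mm, angles in rad, forces in N, time in s.
With the tool pointing down it reaches from about 300 to 875 mm from the base axis. Payload 6.4 kg.
Tool frame: the origin (TCP) lies at the very end of the fingers, on their centre line; the grasp point (between the pads) lies 19 mm behind it; x points along the fingers, y is the direction in which the jaws open and shut, and the axes are right-handed (so a half turn about x gives the same grasp; the last joint's range is limited). The gripper opens to 85 mm and grips with 20 to 120 N. Pads are 22 mm wide; open, the fingers measure 114 mm over their backs; the gripper's body (76 mm by 85 mm) begins 54 mm behind the grasp point. The pads swing forward as they close: fully open they stand 13 mm farther back than shut.
Start: joints at [0.913, 0.181, 1.607, -0, 1.354, -0.206], TCP at [251.028, 517.326, 231.288] pointing down, gripper open.
Joint ranges: [-2.99, 2.99], [-0.89, 2.07], [0.3, 2.58], [-1.14, 4.28], [0, 2.63], [-3.12, 3.12]. Speed limits (rad/s): [2.57, 2.57, 3.01, 3.14, 3.14, 3.14].

INTERFACE

Orientations are given as [roll, pitch, yaw] about the fixed x, y, z axes, in that order (R = Rz(yaw) Ry(pitch) Rx(roll)).
In Python, from workcell import sense, get_image, camera_model, sign_off gives the robot as it stands. The module is installed in compiled form; this text tells all that it offers.
- The arm moves only by the shell command python3 -m jog 'ROWS' [FORCE]. ROWS is JSON, a list of rows, each an object with "offset": the shift along the tool's x, y, z in cm, a list of three; "angular": the turn, a rotation vector about the tool's x, y, z in rad, a list of three; "hand": the finger opening in cm, from 0 to 8.54. A call has 1 to 5 rows; each row is the pose to reach, as a shift and turn from the pose commanded when the call began, along the tool's axes at that moment; what a row does not reach only later rows make up. A row lasts 1/12 s, in which the tool goes at most 41.7 mm and 7.16 degrees, less where a joint would pass 70% of its speed; a pose out of reach is approached as far as the arm can. A call with a gripper value outside its range is refused whole. The fingers move at their own pace and stop on an object; FORCE is the grip in N (left out, the last holds). Time passes only in rows, so rows that repeat a pose let the fingers close. It gives the time, the measured TCP pose, the force and the opening at its end, in the units of the state.
- sense(): the state, without advancing time (a new reading comes with each control period).
- get_image(name): name is "scene" or "side" or "wrist"; returns the picture (400x640x3 uint8, blue, green, red); there is no depth.
- camera_model(name): a dict with "vfov" (degrees; the focal length in pixels is half the picture's height over the tangent of half this angle, whatever the lens; pixels are square), "cx", "cy" (the principal point, pixels), "dist" ([k1, k2, p1, p2, k3] as OpenCV has them; the pictures are not rectified), "R" (3x3) and "t" (3): a world point X has camera coordinates R X + t. Camera axes: x right, y down, z forward; pixel columns grow to the right and rows downward; lengths in mm; the calibration is good to about 2 mm. A picture is of the moment at which its call begins: read the wrist's pose just before it. camera_model takes no time and is no camera call; for the wrist camera it gives the pose at the moment of the call.
- sign_off(): hands the job in, once; it reports no verdict.
The state is a dict: "t": time; "joint_positions": joint angles; "joint_velocities": joint speeds; "tau": joint torques, N m; "tcp_pos": TCP position; "ee_rot": TCP orientation; "contact_force": force on the tool from outside, world axes, zero at the start; "wrist_torque": the same for the moment, N m; "finger_gap": finger opening in mm.
Only numpy, scipy, OpenCV 4.12 (cv2) and the standard library are available. Lean on these libraries where they do the work, as an engineer would, in place of code of your own. Each camera call takes 0.05 s, during which the arm holds its last target.

TASK

Raise the clear sliding guard of the bench press until the underside of its bottom rail is level with the brass pointer clamped on the left post, give or take a centimetre, and leave it there. Then slide the tray, with the bearing housing standing upright in its place on it, fully in under the ram until it meets its stop. Leave the small bearing ring and the brass rod lying on the press bed where they are.

Things in the scene. Friction and masses are not known exactly. Their poses are not given: they have to be found in the camera images.
- sash_edge (a point): Middle of the front lower edge of the press guard's bottom rail, on its underside; x points into the press, y left along the rail, z up. Clear panel 390 x 190 mm in an aluminium frame between grey posts (inner faces 195 mm left and right). Rail 400 mm long, 36 mm deep (27 before the panel), 22 mm tall; free below except the tray before its middle 110 mm; bed plate top 20 mm above the table.
- sash (a joint): Height of the guard, m: 0 fully down (rail underside 95 mm above the table), 0.19 fully up; it starts 0 to 0.03 up. Counterbalanced with about 3.5 N of slide friction (and light damping, 12 N s/m), so it stays where it is left; the counterweight may be off by up to 1 N.
- mark (a point): Height mark: a brass blade 50 mm wide, 5 mm thick, in a dark clamp on the front of the left (+y) post. The point is at mid-thickness, 222 mm left of the rail's middle and level with the rail's front face; the blade's front edge is 12 mm nearer the robot. 185 to 265 mm above the table. The guard passes it freely.
- tray_tab (a point): On the robot-side face of the upright aluminium push tab at the near end of the tray, mid-width, 26 mm above the tray's top; axes as sash_edge, the tray slides in along +x. Tab 70 mm wide, 12 mm thick, top 94 mm above the table. With the tray fully in, this face is level with the front of the guard's rail, which then overhangs whatever pushes the tab.
- tray (a joint): How far the tray has slid in, m: 0 fully out, 0.13 at its inner stop; starts 0 to 0.008. It slides with about 2 N of friction and stays where it is left.
- housing_mid (a point): Centre, half-way up, of the turned steel bearing housing with a flanged foot, 66 mm in diameter, 105 mm tall, about 0.8 kg, standing loose on the tray behind the tab (foot 40 mm above the table); z is its axis. It cannot pass under the guard until that is raised.
- tray_spot (a point): Middle of the place of the housing, on the top of the aluminium tray (145 mm long, 110 mm wide, top 40 mm above the table), 78 mm further in than the front face of the tab.
- bearing: Small steel bearing ring, 42 mm across, 14 mm tall, lying on the press bed's left front part; origin at the centre of its underside. To be left alone.
- drift: Brass rod, 16 mm thick, 90 mm long, lying along x on the press bed's right front part; origin under its middle. To be left alone.

How it is judged (in metres and radians):
On the way, in this order (a step that is already met when the one before it is completed fails the run):
1. the guard's bottom rail is brought level with the pointer (within 12 mm) while the tray is still out (z of sash_edge in the frame of mark between -0.012 and 0.012 m and value of joint tray below 0.03 m), for 0.3 s.
2. the tray is fully in against its stop, the guard still level with the pointer (value of joint tray above 0.122 m and z of sash_edge in the frame of mark between -0.012 and 0.012 m), for 0.2 s.
At the end, for the whole second after the job is handed in: The guard rests with its rail's underside within 12 mm of the pointer's height; the tray is within 8 mm of its inner stop; the housing stands upright (within 7 degrees) on the tray, its axis within 30 mm of the middle of its place (all of step 2 and velocity of joint sash between -0.01 and 0.01 m/s and angle between housing_mid's own z axis and vertical below 0.12 rad and horizontal distance between housing_mid and tray_spot below 0.03 m); the robot touches nothing.
It fails at once if the bearing housing is tipped by more than 20 degrees (angle between housing_mid's own z axis and vertical above 0.35 rad).
It fails at once if the small bearing ring or the brass rod on the press bed is shifted by more than 30 mm (distance of any of bearing, drift from where it was at the start of the episode above 0.03 m).
It also fails if it takes over 72 s, if anything falls off the work surface, if the arm or the gripper's body presses on something with over 40 N, if the wrist force passes 120 N, or if a joint passes its speed limit or range.

## Working session

There is one attempt and no reset: what is moved stays moved. The work goes in short steps, Python scripts to look and compute and a shell command to move; the robot and the scene stay as the last step left them, time stands still between calls to the robot, and variables do not carry over. Pictures are saved under pics/ and viewed, and the job is handed in when it is done.

```bash
mkdir -p pics
python3 - <<'E'
from workcell import *
import cv2,json
print(sense())
for n in ["scene","side","wrist"]:
    im=get_image(n); cv2.imwrite(f"pics/{n}0.png",im)
    print(n,camera_model(n))
E
```

```text
{'t': 0.0, 'joint_positions': array([ 9.12716943e-01,  1.81533480e-01,  1.60800840e+00, -3.16078478e-05,
        1.35378559e+00, -2.06292501e-01]), 'joint_velocities': array([ 0.00235783,  0.00124217, -0.00148065,  0.00135629,  0.00033119,
        0.0014188 ]), 'tau': array([ 9.24224005e-04, -4.44876552e+01, -3.51335442e+01, -3.32701939e-04,
        9.16437042e-03, -2.29703403e-06]), 'tcp_pos': array([250.67589385, 516.87015572, 230.38820635]), 'ee_rot': array([-1.75930519,  1.56906123, -2.21108524]), 'contact_force': array([ 0.35498986, -0.01856248, -1.21720317]), 'wrist_torque': array([ 0.00372568, -0.04189923, -0.0541521 ]), 'finger_gap': 85.3431925709112}
scene {'vfov': 57.28841064627193, 'cx': 316.9881549275545, 'cy': 200.08001868457143, 'dist': array([-0.00854096,  0.        ,  0.        ,  0.        ,  0.        ]), 'R': array([[ 0.85898258, -0.51185661, -0.01231799],
       [-0.44882804, -0.74119699, -0.49917974],
       [ 0.24637839,  0.43431536, -0.8664109 ]]), 't': array([-504.80760611,  404.2368956 ,  811.66510674])}
side {'vfov': 48.546433223111464, 'cx': 323.6826914252541, 'cy': 193.2619113769121, 'dist': array([-0.10234142,  0.        ,  0.        ,  0.        ,  0.        ]), 'R': array([[-0.99057189, -0.13681414, -0.0070156 ],
       [-0.08033735,  0.6216199 , -0.77918843],
       [ 0.11096503, -0.77127854, -0.62675048]]), 't': array([590.03364931, 166.70146478, 975.74721771])}
wrist {'vfov': 62.502255822054394, 'cx': 321.6557438476877, 'cy': 194.0114558959236, 'dist': array([-0.03723823,  0.        ,  0.        ,  0.        ,  0.        ]), 'R': array([[ 4.35928056e-01,  8.99981516e-01, -1.12500468e-05],
       [ 8.65816200e-01, -4.19375838e-01,  2.72921628e-01],
       [ 2.45619702e-01, -1.18983935e-01, -9.62036270e-01]]), 't': array([-574.76346373,  -34.3873159 ,  377.49096229])}
```

View pics/scene0.png

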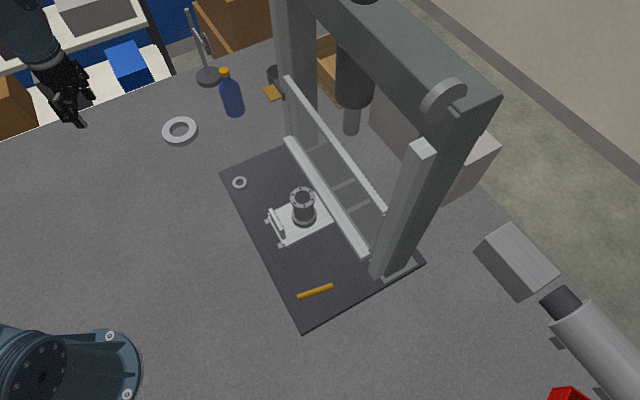

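View pics/side0.png

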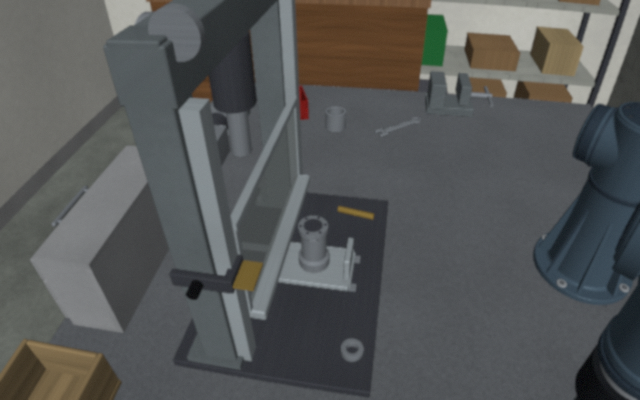

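View pics/wrist0.png

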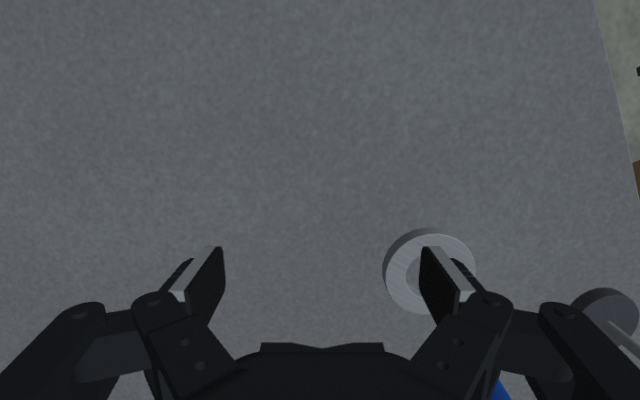

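Run:
```python
import cv2
a=cv2.imread('pics/scene0.png')[60:340,215:435]; cv2.imwrite('pics/sc_a.png',cv2.resize(a[:150],None,fx=3.6,fy=3.6,interpolation=2)); cv2.imwrite('pics/sc_b.png',cv2.resize(a[100:260],None,fx=3.6,fy=3.6,interpolation=2))
b=cv2.imread('pics/side0.png')[170:370,160:400]; cv2.imwrite('pics/si_a.png',cv2.resize(b,None,fx=3,fy=3,interpolation=2))
```

```text
(no output)
```

View pics/sc_a.png

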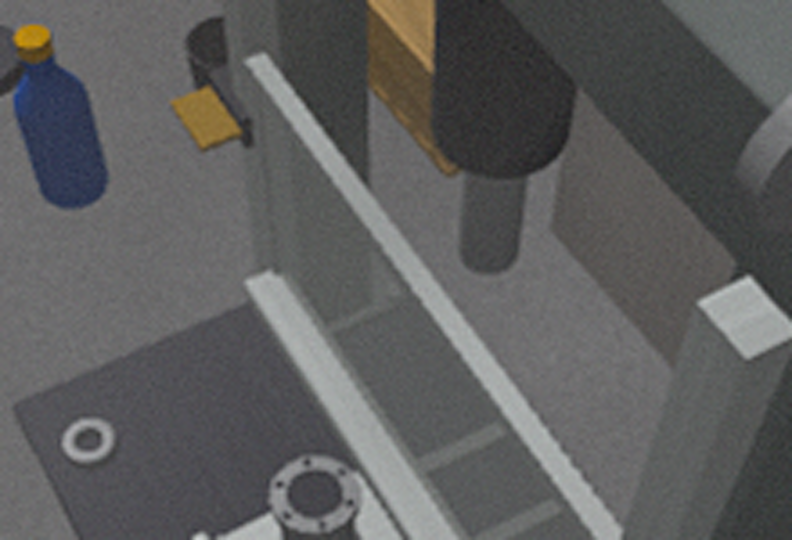

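View pics/sc_b.png

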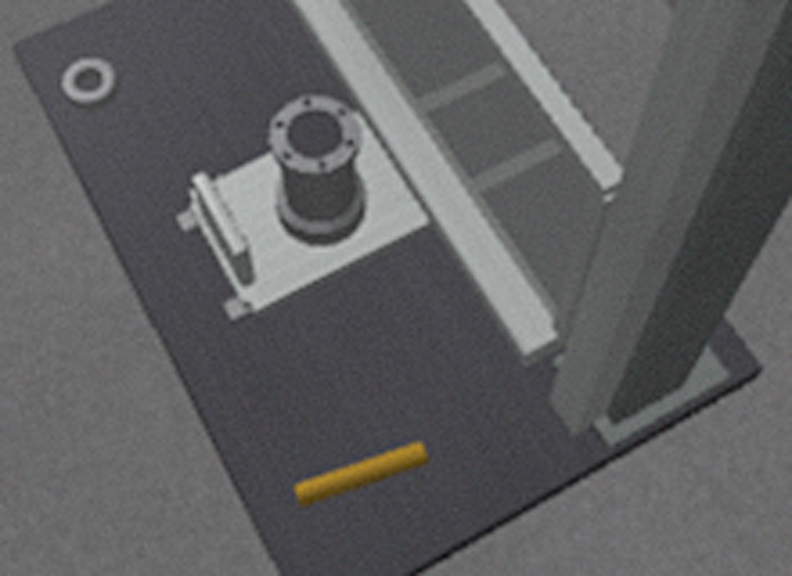

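View pics/si_a.png

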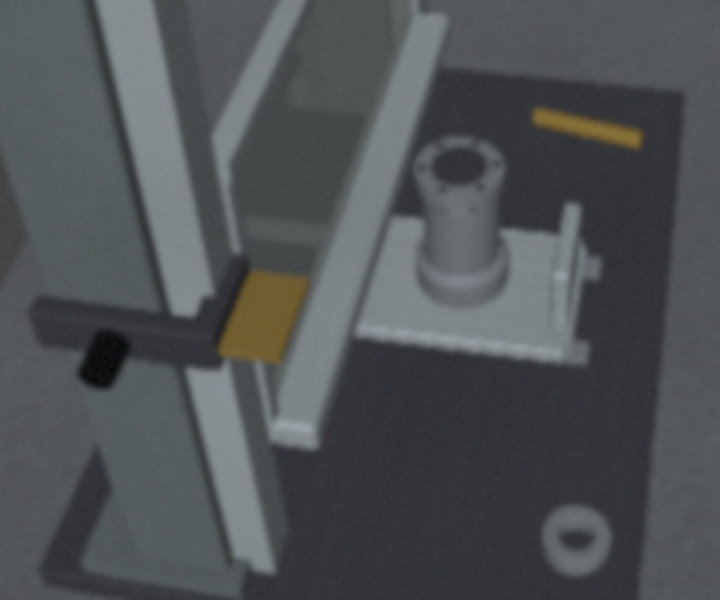

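```bash
cat > h.py <<'E'
import numpy as np, cv2
from scipy.optimize import least_squares
CAM={'scene':dict(vfov=57.28841064627193,cx=316.9881549275545,cy=200.08001868457143,k=-0.00854096,R=np.array([[0.85898258,-0.51185661,-0.01231799],[-0.44882804,-0.74119699,-0.49917974],[0.24637839,0.43431536,-0.8664109]]),t=np.array([-504.80760611,404.2368956,811.66510674])),
'side':dict(vfov=48.546433223111464,cx=323.6826914252541,cy=193.2619113769121,k=-0.10234142,R=np.array([[-0.99057189,-0.13681414,-0.0070156],[-0.08033735,0.6216199,-0.77918843],[0.11096503,-0.77127854,-0.62675048]]),t=np.array([590.03364931,166.70146478,975.74721771]))}
def proj(cam,P):
    c=CAM[cam]; f=200/np.tan(np.radians(c['vfov']/2))
    K=np.array([[f,0,c['cx']],[0,f,c['cy']],[0,0,1.]])
    return cv2.projectPoints(np.asarray(P,float).reshape(-1,1,3),cv2.Rodrigues(c['R'])[0],c['t'],K,np.array([c['k'],0,0,0,0]))[0].reshape(-1,2)
E
cat > fit.py <<'E'
from h import *
def A(x,y): return (215+(x+.5)/3.6-.5,60+(y+.5)/3.6-.5)
def B(x,y): return (215+(x+.5)/3.6-.5,160+(y+.5)/3.6-.5)
def S(x,y): return (160+(x+.5)/3-.5,170+(y+.5)/3-.5)
# params X,Y,yaw,h,zm, tx, hx,hy
def model(p):
    X,Y,yaw,h,zm,tx,hx,hy=p
    return [('scene',(0,200,117+h),A(246,283)),('scene',(0,-200,117+h),B(523,350)),
    ('side',(0,200,117+h),S(320,430)),('side',(0,200,95+h),S(318,448)),('side',(0,-200,117+h),S(447,18)),
    ('scene',(-12,222,zm+2.5),A(188.5,127)),('side',(-12,222,zm+2.5),S(295.5,320)),
    ('scene',(tx,35,94),B(194,180)),('scene',(tx,-35,94),B(238,250)),('side',(tx,-35,94),S(580,205)),
    ('scene',(hx,hy,145),B(315,133)),('side',(hx,hy,145),S(460,165))]
def res(p,full=False):
    X,Y,yaw=p[:3]; c,s=np.cos(yaw),np.sin(yaw); r=[]
    for cam,q,uv in model(p):
        w=(X+c*q[0]-s*q[1],Y+s*q[0]+c*q[1],q[2]); r.append(proj(cam,w)[0]-uv)
    r=np.array(r)
    return r if full else r.ravel()
s=least_squares(res,[550,0,0,10,220,-130,-50,0],x_scale=[100,100,.1,10,100,100,100,100],loss='soft_l1')
print(np.round(s.x,3)); print(np.round(res(s.x,True),1).tolist())
E
python3 fit.py
```

```text
[ 6.49099e+02  9.88370e+01 -2.80000e-02  7.34500e+00  2.49138e+02
 -1.22794e+02 -4.53620e+01 -7.50800e+00]
[[-1.6, -1.9], [1.0, 0.6], [-2.1, 0.7], [-0.2, 2.4], [0.4, -1.3], [0.9, 3.4], [1.7, -1.6], [-0.6, -2.0], [-0.5, 0.5], [-0.7, -0.1], [-0.0, 0.3], [-0.1, 0.2]]
```

```bash
cat >> fit.py <<'E'
p=s.x; X,Y,yaw,h,zm,tx,hx,hy=p
c_,s_=np.cos(yaw),np.sin(yaw)
def W(q): return (X+c_*q[0]-s_*q[1],Y+s_*q[0]+c_*q[1],q[2])
def box(x0,x1,y0,y1,z0,z1):
    v=[(x,y,z) for x in(x0,x1) for y in(y0,y1) for z in(z0,z1)]
    return [(v[i],v[j]) for i in range(8) for j in range(i) if bin(i^j).count('1')==1]
E_=[(box(0,36,-200,200,95+h,117+h),(0,0,255)),(box(-12,12,197,247,zm-2.5,zm+2.5),(255,0,255)),(box(tx,tx+12,-35,35,42,94),(0,255,0)),(box(tx,tx+145,-55,55,30,40),(255,255,0))]
for cam,(u0,v0,u1,v1),f in (('scene',(215,60,435,220),3.6),('scene',(215,160,435,320),3.6),('side',(160,170,400,370),3)):
    im=cv2.resize(cv2.imread(f'pics/{cam}0.png')[v0:v1,u0:u1],None,fx=f,fy=f,interpolation=2)
    for es,col in E_:
        for a,b in es:
            q=proj(cam,[W(a),W(b)]); q=((q+.5-[u0,v0])*f-.5).astype(int)
            cv2.line(im,tuple(map(int,q[0])),tuple(map(int,q[1])),col,1)
    cv2.imwrite(f'pics/ov_{cam}{v0}.png',im)
E
python3 fit.py >/dev/null
```

```text
(no output)
```

View pics/ov_scene60.png

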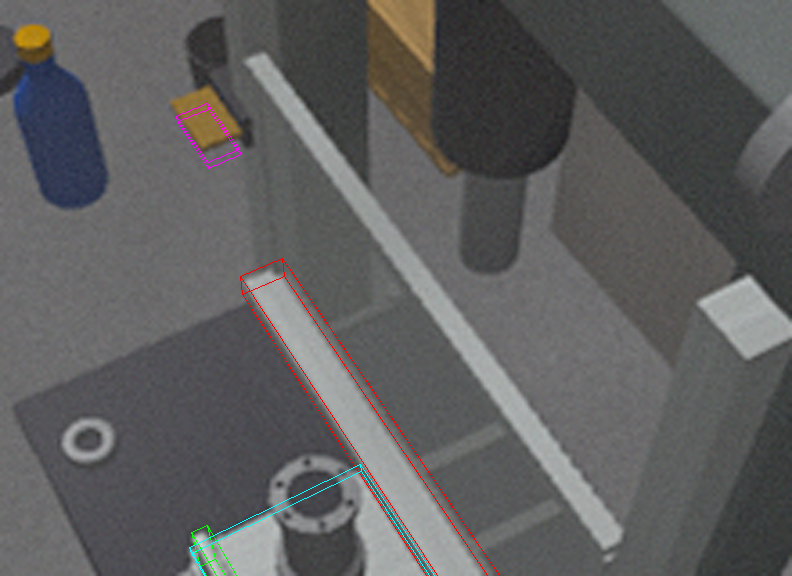

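View pics/ov_side170.png

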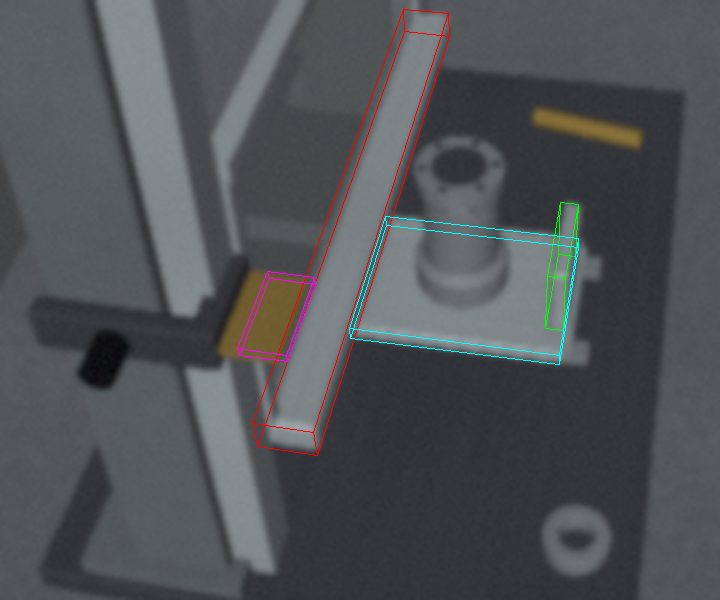

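View pics/ov_scene160.png

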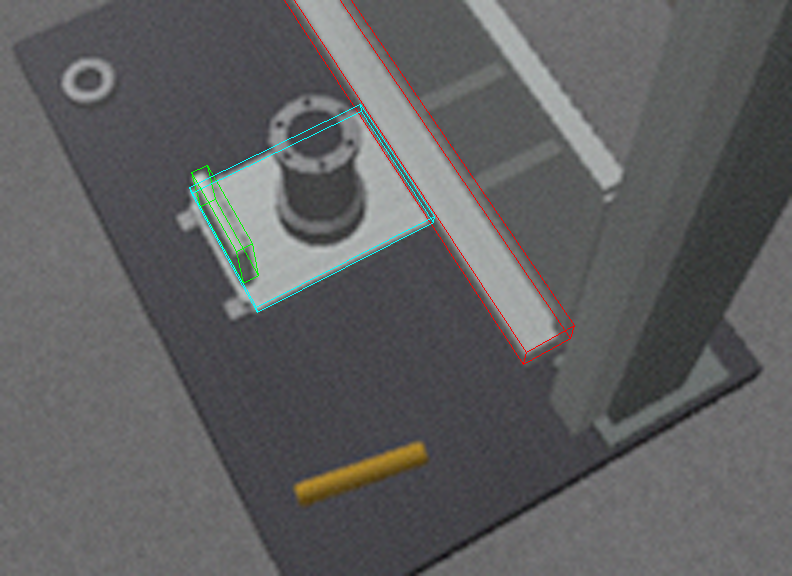

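```bash
cat > tri.py <<'E'
from h import *
def A(x,y): return (215+(x+.5)/3.6-.5,60+(y+.5)/3.6-.5)
def B(x,y): return (215+(x+.5)/3.6-.5,160+(y+.5)/3.6-.5)
def S(x,y): return (160+(x+.5)/3-.5,170+(y+.5)/3-.5)
def tri(a,b):
    f=lambda P: np.r_[proj('scene',P)[0]-a,proj('side',P)[0]-b]
    s=least_squares(f,[550,100,100]); return np.round(s.x,1),np.round(s.fun,1)
for n,a,b in [('rail L top',A(246,283),S(320,430)),('rail R top',B(523,350),S(447,18)),
 ('mark f out',A(172,103),S(283,362)),('mark f in',A(205,150),S(308,277)),('mark b in',A(243,132),S(250,270)),('mark b out',A(207,87),S(220,355)),
 ('tab L',B(194,180),S(568,280)),('tab R',B(238,250),S(580,205)),('hous top',B(315,133),S(460,165)),('ring',B(88,80),S(577,540)),('rod',B(362,472),S(587,128)),('bed nearL',B(14,47),S(637,640)),('tray BL',B(345,112),S(357,333)),('tray R far',B(428,222),S(395,218))]: print(n,*tri(a,b))
E
python3 tri.py
```

```text
rail L top [653.7 293.6 120. ] [-0.9  0.6 -0.6 -0.2]
rail R top [643.6 -98.2 122.3] [ 0.2 -0.1  0.2  0.1]
mark f out [643.7 353.6 256.2] [-0.6  0.4 -0.4 -0.1]
mark f in [643.9 301.5 257.6] [-0.1  0.1 -0.1 -0. ]
mark b in [673.2 301.9 258.7] [-0.  0. -0. -0.]
mark b out [673.1 354.6 257. ] [ 0.1 -0.   0.   0. ]
tab L [526.2 133.8  89.4] [-0.1  0.1 -0.1 -0. ]
tab R [525.2  67.7  94.5] [-0.6  0.3 -0.6 -0.1]
hous top [603.4  92.8 145.8] [-0.1  0.1 -0.1 -0. ]
ring [503.9 289.2  30.5] [-0.  0. -0. -0.]
rod [529.8 -88.7  28.7] [-0.1  0.1 -0.1 -0. ]
bed nearL [464.8 349.   30. ] [-0.5  0.2 -0.4 -0.1]
tray BL [664.6 155.4  38.2] [ 1.5 -0.9  1.2  0.4]
tray R far [663.3  42.3  38.3] [-0.2  0.1 -0.2 -0.1]
```

```bash
cat > st.py <<'E'
from workcell import *
import numpy as np,json
from scipy.spatial.transform import Rotation as Ro
s=sense(); R=Ro.from_euler('xyz',s['ee_rot']).as_matrix()
open('log.jsonl','a').write(json.dumps([s['joint_positions'].tolist(),s['tcp_pos'].tolist(),s['ee_rot'].tolist()])+'\n')
print('t',round(s['t'],2),'q',s['joint_positions'].round(3),'p',s['tcp_pos'].round(1),'F',s['contact_force'].round(1),'gap',round(s['finger_gap'],1)); print(R.round(3))
c=camera_model('wrist'); print('campos tool',(R.T@(-c['R'].T@c['t']-s['tcp_pos'])).round(1))
E
python3 st.py
```

```text
t 0.15 q [ 0.913  0.181  1.608  0.     1.354 -0.206] p [250.7 517.  230.6] F [-0.7  0.3  0.5] gap 85.5
[[-0.001  0.437  0.9  ]
 [-0.001  0.9   -0.437]
 [-1.    -0.001 -0.   ]]
campos tool [-1.419e+02 -1.000e-01 -7.030e+01]
```

```bash
python3 -m jog '[{"offset":[-2,-2,3],"angular":[-0.05,0,0],"hand":4},{"offset":[-4,-4,6],"angular":[-0.1,0,0],"hand":0},{"offset":[-6,-6.5,9],"angular":[-0.15,0,0],"hand":0},{"offset":[-7,-9,12.5],"angular":[-0.2,0,0],"hand":0},{"offset":[-7,-11,15.5],"angular":[-0.25,0,0],"hand":0}]' 30; python3 st.py
```

```text
t: 0.57
tcp_pos: [343.5, 349.9, 303.9]
ee_rot: [0.746, 1.567, 0.548]
contact_force: [1.1, 0.2, 0.1]
finger_gap: 25.7
t 0.57 q [ 0.552 -0.071  1.725 -0.     1.484 -0.821] p [343.5 349.9 303.9] F [1.1 0.2 0.1] gap 25.7
[[ 0.004  0.197  0.98 ]
 [ 0.002  0.98  -0.197]
 [-1.     0.003  0.003]]
campos tool [-141.9    0.3  -70.3]
```

```bash
python3 -m jog '[{"offset":[-1,-3,2.5],"angular":[-0.05,0,0],"hand":0},{"offset":[-2,-6,5],"angular":[-0.1,0,0],"hand":0},{"offset":[-2,-9,7.5],"angular":[-0.15,0,0],"hand":0},{"offset":[-2,-12,10],"angular":[-0.2,0,0],"hand":0},{"offset":[-2,-15,12],"angular":[-0.2,0,0],"hand":0}]'; python3 -m jog '[{"offset":[0,-3,2.5],"angular":[0,0.08,0],"hand":0},{"offset":[0,-5,4],"angular":[0,-0.08,0],"hand":0},{"offset":[0,-6,5],"angular":[0,-0.16,0],"hand":0},{"offset":[0,-6,5],"angular":[0,-0.24,0],"hand":0},{"offset":[0,-6,5],"angular":[0,-0.3,0],"hand":0}]';python3 st.py
```

```text
t: 0.98
tcp_pos: [430.8, 177.7, 321.4]
ee_rot: [-0.062, 1.57, -0.061]
contact_force: [0.4, 0.2, -0.3]
finger_gap: -0.1
t: 1.4
tcp_pos: [480.0, 118.6, 319.8]
ee_rot: [-0.0, 1.27, -0.004]
contact_force: [1.0, 0.4, 0.1]
finger_gap: 0.1
t 1.4 q [ 0.003 -0.287  1.904 -0.002  1.224 -1.564] p [480.  118.6 319.8] F [1.  0.4 0.1] gap 0.1
[[ 0.296  0.004  0.955]
 [-0.001  1.    -0.004]
 [-0.955 -0.     0.296]]
campos tool [-142.3    0.5  -70.4]
```

```bash
python3 -m jog '[{"offset":[0,0,0],"angular":[0,-0.1,0],"hand":0},{"offset":[0,0,0],"angular":[0,-0.2,0],"hand":0},{"offset":[0,0,0],"angular":[0,-0.3,0],"hand":0},{"offset":[0,0,0],"angular":[0,-0.4,0],"hand":0},{"offset":[0,0,0],"angular":[0,-0.5,0],"hand":0}]';python3 st.py
python3 -m jog '[{"offset":[0,0,0],"angular":[0,-0.1,0],"hand":0},{"offset":[0,0,0],"angular":[0,-0.2,0],"hand":0},{"offset":[0,0,0],"angular":[0,-0.2,0],"hand":0}]';python3 st.py
```

```text
t: 1.82
tcp_pos: [479.7, 119.6, 321.7]
ee_rot: [-0.0, 0.765, -0.002]
contact_force: [0.2, 1.2, -0.0]
finger_gap: -0.2
t 1.82 q [ 0.009 -0.621  2.274 -0.012  0.684 -1.554] p [479.7 119.6 321.7] F [ 0.2  1.2 -0. ] gap -0.2
[[ 0.721  0.002  0.693]
 [-0.001  1.    -0.001]
 [-0.693 -0.     0.721]]
campos tool [-142.9    0.5  -70.4]
t: 2.07
tcp_pos: [476.4, 119.9, 315.0]
ee_rot: [-0.0, 0.576, -0.001]
contact_force: [-0.9, 0.8, -1.6]
finger_gap: -0.1
t 2.07 q [ 0.011 -0.716  2.425 -0.025  0.438 -1.541] p [476.4 119.9 315. ] F [-0.9  0.8 -1.6] gap -0.1
[[ 0.839  0.001  0.544]
 [-0.001  1.    -0.001]
 [-0.544 -0.     0.839]]
campos tool [-143.2    0.5  -70.3]
```

```bash
cat > fk.py <<'E'
import numpy as np,json
from scipy.optimize import least_squares
D=[json.loads(l) for l in open('log.jsonl')]
q=np.array([d[0] for d in D]); p=np.array([d[1] for d in D])
c,s=np.cos(q[:,0]),np.sin(q[:,0]); r=c*p[:,0]+s*p[:,1]; off=-s*p[:,0]+c*p[:,1]
def fk(P,q2,q3,q5):
    a,H,L1,L2,e,T=P; A=q2+q3; B=A+q5
    return a+L1*np.sin(q2)+L2*np.sin(A)+e*np.cos(A)+T*np.sin(B), H+L1*np.cos(q2)+L2*np.cos(A)-e*np.sin(A)+T*np.cos(B)
if __name__=='__main__':
    print('off',off.round(1))
    f=lambda P: np.r_[fk(P,q[:,1],q[:,2],q[:,4])[0]-r,fk(P,q[:,1],q[:,2],q[:,4])[1]-p[:,2],1e-2*(np.array(P)-[0,300,400,400,0,250])]
    S=least_squares(f,[0,300,400,400,0,250]); print(S.x.round(1),S.fun.round(1))
    P=S.x
    for tgt in [(676,78),(676,160),(676,245),(530,75),(655,75)]:
      for tilt in (0,15,25,35,45):
        best=None
        for i in ((0.9,1.,.3),(.3,1.6,.5)):
            g=lambda v: np.r_[np.array(fk(P,*v))-tgt,200*(v.sum()-np.pi/2-np.radians(tilt))]
            R=least_squares(g,i,bounds=([-.89,.3,-2.6],[2.07,2.58,2.63]))
            if best is None or R.cost<best.cost: best=R
        print(tgt,tilt,best.x.round(2),round(best.cost,2))
E
python3 fk.py
```

```text
off [117.8 117.8 117.1 115.4 114.4]
[  0.6 311.1 436.7 513.5  82.9 317.8] [ 0.  -0.  -0.1 -0.   0.1  0.1  0.   0.  -0.  -0.1  0.   0.1  0.4  1.1
  0.8  0.7]
(676, 78) 0 [ 0.86  2.07 -1.36] 0.0
(676, 78) 15 [ 0.62  2.14 -0.92] 0.0
(676, 78) 25 [ 0.48  2.14 -0.61] 0.0
(676, 78) 35 [ 0.38  2.09 -0.3 ] 0.0
(676, 78) 45 [0.34 2.02 0.  ] 0.0
(676, 160) 0 [ 0.61  2.16 -1.2 ] 0.0
(676, 160) 15 [ 0.37  2.2  -0.73] 0.0
(676, 160) 25 [ 0.25  2.16 -0.41] 0.0
(676, 160) 35 [ 0.18  2.1  -0.1 ] 0.0
(676, 160) 45 [0.17 2.   0.19] 0.0
(676, 245) 0 [ 0.35  2.22 -1.  ] 0.0
(676, 245) 15 [ 0.13  2.21 -0.51] 0.0
(676, 245) 25 [ 0.05  2.15 -0.19] 0.0
(676, 245) 35 [0.01 2.06 0.11] 0.0
(676, 245) 45 [0.03 1.95 0.38] 0.0
(530, 75) 0 [ 0.91  2.33 -1.67] 0.0
(530, 75) 15 [ 0.58  2.44 -1.18] 0.0
(530, 75) 25 [ 0.35  2.45 -0.8 ] 0.0
(530, 75) 35 [ 0.18  2.43 -0.42] 0.0
(530, 75) 45 [ 0.09  2.36 -0.09] 0.0
(655, 75) 0 [ 0.86  2.11 -1.4 ] 0.0
(655, 75) 15 [ 0.61  2.18 -0.96] 0.0
(655, 75) 25 [ 0.47  2.18 -0.64] 0.0
(655, 75) 35 [ 0.36  2.14 -0.32] 0.0
(655, 75) 45 [ 0.31  2.07 -0.02] 0.0
```

```bash
cat > ik.py <<'E'
from fk import *
P=[0.6,311.1,436.7,513.5,82.9,317.8]
def ik(x,y,z,tilt):
    Rr=np.hypot(x,y); r=np.sqrt(Rr**2-117.8**2); j1=np.arctan2(y,x)-np.arcsin(117.8/Rr)
    g=lambda v: np.r_[np.array(fk(P,*v))-(r,z),200*(v.sum()-np.pi/2-np.radians(tilt))]
    b=min((least_squares(g,i,bounds=([-.89,.3,-2.6],[2.07,2.58,2.63])) for i in ((.9,1,.3),(.3,1.6,.5))),key=lambda R:R.cost)
    return np.r_[j1,b.x].round(3),round(b.cost,3)
if __name__=='__main__':
    for t in [(600,200,180),(620,205,50),(662,207,50),(662,207,220),(500,100,75),(520,100,75),(655,97,75)]:
        for ti in (45,50,55,60): print(t,ti,*ik(*t,ti))
E
python3 ik.py
```

```text
(600, 200, 180) 45 [0.134 0.012 2.119 0.225] 0.0
(600, 200, 180) 50 [0.134 0.022 2.061 0.36 ] 0.0
(600, 200, 180) 55 [0.134 0.043 1.999 0.488] 0.0
(600, 200, 180) 60 [0.134 0.071 1.934 0.612] 0.0
(620, 205, 50) 45 [ 0.138  0.351  2.092 -0.087] 0.0
(620, 205, 50) 50 [0.138 0.337 2.046 0.06 ] 0.0
(620, 205, 50) 55 [0.138 0.335 1.994 0.202] 0.0
(620, 205, 50) 60 [0.138 0.343 1.936 0.339] 0.0
(662, 207, 50) 45 [ 0.132  0.413  1.993 -0.05 ] 0.0
(662, 207, 50) 50 [0.132 0.402 1.946 0.095] 0.0
(662, 207, 50) 55 [0.132 0.403 1.893 0.235] 0.0
(662, 207, 50) 60 [0.132 0.413 1.834 0.371] 0.0
(662, 207, 220) 45 [0.132 0.079 1.95  0.327] 0.0
(662, 207, 220) 50 [0.132 0.096 1.889 0.459] 0.0
(662, 207, 220) 55 [0.132 0.121 1.823 0.587] 0.0
(662, 207, 220) 60 [0.132 0.153 1.754 0.711] 0.0
(500, 100, 75) 45 [-0.036  0.015  2.434 -0.092] 0.0
(500, 100, 75) 50 [-0.036 -0.005  2.387  0.062] 0.0
(500, 100, 75) 55 [-0.036 -0.008  2.335  0.204] 0.0
(500, 100, 75) 60 [-0.036  0.003  2.278  0.337] 0.0
(520, 100, 75) 45 [-0.034  0.058  2.388 -0.09 ] 0.0
(520, 100, 75) 50 [-0.034  0.04   2.341  0.063] 0.0
(520, 100, 75) 55 [-0.034  0.037  2.289  0.205] 0.0
(520, 100, 75) 60 [-0.034  0.048  2.232  0.339] 0.0
(655, 97, 75) 45 [-0.032  0.304  2.073 -0.021] 0.0
(655, 97, 75) 50 [-0.032  0.295  2.025  0.123] 0.0
(655, 97, 75) 55 [-0.032  0.298  1.97   0.263] 0.0
(655, 97, 75) 60 [-0.032  0.31   1.91   0.397] 0.0
```

```bash
cat > to.py <<'E'
import sys,numpy as np
from workcell import sense
from scipy.spatial.transform import Rotation as Ro
x,y,z,tilt,yaw=map(float,sys.argv[1:6]); s=sense()
R=Ro.from_euler('xyz',s['ee_rot']); T=Ro.from_euler('xyz',[0,np.radians(tilt),yaw])
d=R.inv().apply(np.array([x,y,z])-s['tcp_pos'])/10
print('p',s['tcp_pos'].round(1),'offset cm',d.round(2),'ang',(R.inv()*T).as_rotvec().round(3),'rows',max(np.linalg.norm(d)/4.17,np.linalg.norm((R.inv()*T).as_rotvec())/.125).round(1),'F',s['contact_force'].round(1))
E
python3 to.py 600 200 180 53 0.134
```

```text
p [476.4 119.9 315. ] offset cm [17.71  8.03 -4.6 ] ang [-0.093  0.349  0.099] rows 4.8 F [-0.9  0.8 -1.6]
```

```bash
python3 -m jog '[{"offset":[3,1.5,-0.8],"angular":[-0.02,0.07,0.02],"hand":0},{"offset":[6.5,3,-1.6],"angular":[-0.04,0.14,0.04],"hand":0},{"offset":[10,4.5,-2.6],"angular":[-0.05,0.21,0.06],"hand":0},{"offset":[13.5,6,-3.6],"angular":[-0.07,0.28,0.08],"hand":0},{"offset":[17,7.7,-4.4],"angular":[-0.09,0.35,0.1],"hand":0}]';python3 to.py 620 205 50 53 0.138;python3 st.py
```

```text
t: 2.48
tcp_pos: [601.1, 197.1, 191.0]
ee_rot: [0.003, 0.927, 0.136]
contact_force: [-1.4, -1.0, 1.9]
finger_gap: 0.0
p [601.1 197.1 191. ] offset cm [12.47  0.5  -6.88] ang [-0.005 -0.002  0.001] rows 3.4 F [-1.4 -1.   1.9]
t 2.48 q [ 0.127  0.016  2.016  0.012  0.466 -1.586] p [601.1 197.1 191. ] F [-1.4 -1.   1.9] gap 0.0
[[ 0.595 -0.133  0.793]
 [ 0.081  0.991  0.105]
 [-0.8    0.002  0.6  ]]
campos tool [-142.7    0.6  -70.3]
```

```bash
python3 -m jog '[{"offset":[2.5,0.1,-1.4],"angular":[0,0,0],"hand":0},{"offset":[5,0.2,-2.8],"angular":[0,0,0],"hand":0},{"offset":[7.5,0.3,-4.2],"angular":[0,0,0],"hand":0},{"offset":[10,0.4,-5.6],"angular":[0,0,0],"hand":0},{"offset":[12.4,0.5,-6.8],"angular":[0,0,0],"hand":0}]';python3 to.py 662 207 50 53 0.135
python3 - <<'E'
from workcell import *
import cv2
for n in("scene","side"):
    cv2.imwrite(f"pics/{n}1.png",cv2.resize(get_image(n)[80:340,150:450],None,fx=2.2,fy=2.2))
E
```

```text
t: 2.9
tcp_pos: [620.0, 204.4, 50.3]
ee_rot: [0.003, 0.925, 0.134]
contact_force: [0.9, -0.2, 0.9]
finger_gap: 0.2
p [620.  204.4  50.3] offset cm [ 2.55 -0.29  3.33] ang [-0.004  0.     0.   ] rows 1.0 F [ 0.9 -0.2  0.9]
```

View pics/scene1.png

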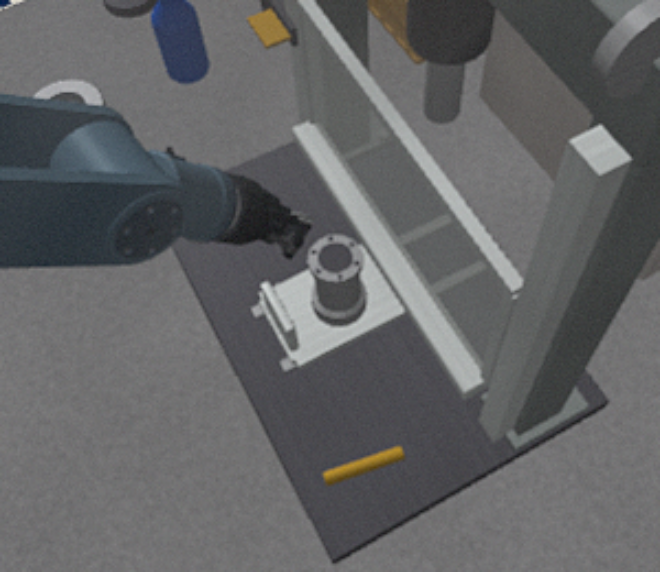

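View pics/side1.png

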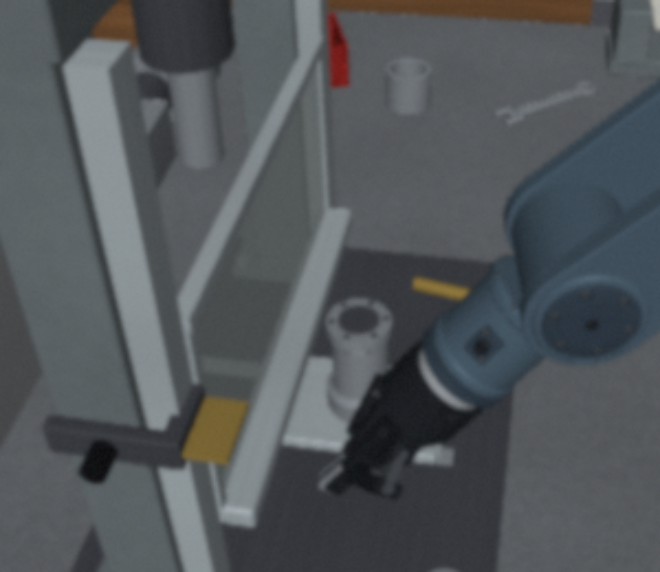

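```bash
python3 -m jog '[{"offset":[0.7,-0.1,0.9],"angular":[0,0,0],"hand":0},{"offset":[1.4,-0.2,1.8],"angular":[0,0,0],"hand":0},{"offset":[2,-0.3,2.7],"angular":[0,0,0],"hand":0},{"offset":[2.6,-0.3,3.4],"angular":[0,0,0],"hand":0},{"offset":[2.6,-0.3,3.4],"angular":[0,0,0],"hand":0}]';python3 to.py 663 207 120 53 0.135
```

```text
t: 3.42
tcp_pos: [665.2, 207.1, 55.0]
ee_rot: [0.003, 0.918, 0.134]
contact_force: [1.1, -0.9, 0.7]
finger_gap: 0.0
p [665.2 207.1  55. ] offset cm [-5.3   0.03  3.78] ang [-0.004  0.007  0.001] rows 1.6 F [ 1.1 -0.9  0.7]
```

```bash
python3 -m jog '[{"offset":[-0.8,0,0.6],"angular":[0,0,0],"hand":0},{"offset":[-1.6,0,1.1],"angular":[0,0,0],"hand":0},{"offset":[-2.6,0,1.8],"angular":[0,0,0],"hand":0},{"offset":[-3.8,0,2.7],"angular":[0,0,0],"hand":0},{"offset":[-5,0,3.6],"angular":[0,0,0],"hand":0}]';python3 to.py 663 207 190 53 0.135;python3 - <<'E'
from workcell import *
import cv2
for n in("scene","side"):
    cv2.imwrite(f"pics/{n}2.png",cv2.resize(get_image(n)[80:340,150:450],None,fx=2.2,fy=2.2))
E
```

```text
t: 3.83
tcp_pos: [657.6, 206.6, 113.1]
ee_rot: [0.003, 0.927, 0.135]
contact_force: [-2.7, 1.0, -6.0]
finger_gap: -0.2
p [657.6 206.6 113.1] offset cm [-5.83 -0.02  5.05] ang [-0.003 -0.002  0.   ] rows 1.8 F [-2.7  1.  -6. ]
```

View pics/scene2.png

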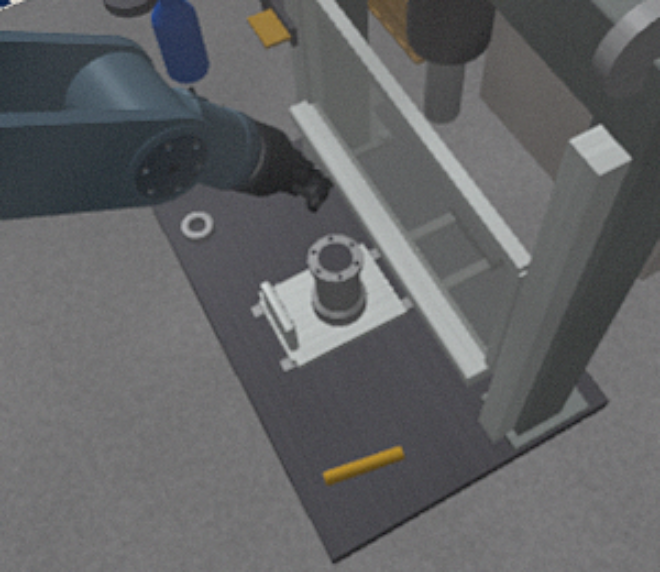

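View pics/side2.png

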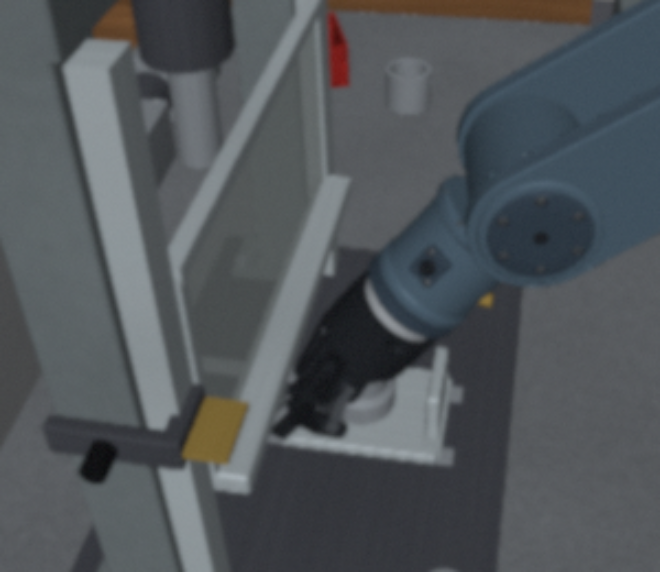

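```bash
python3 -m jog '[{"offset":[-0.9,0,1.1],"angular":[0,0,0],"hand":0},{"offset":[-2.1,0,2.1],"angular":[0,0,0],"hand":0},{"offset":[-3.3,0,3.2],"angular":[0,0,0],"hand":0},{"offset":[-4.5,0,4.2],"angular":[0,0,0],"hand":0},{"offset":[-5.5,0,5],"angular":[0,0,0],"hand":0}]';python3 to.py 665 207 219 53 0.135;python3 - <<'E'
from workcell import *
import cv2
for n in("scene","side"):
    im=get_image(n); cv2.imwrite(f"pics/{n}3r.png",im)
    cv2.imwrite(f"pics/{n}3.png",cv2.resize(im[60:340,150:450],None,fx=2.1,fy=2.1))
E
```

```text
t: 4.35
tcp_pos: [658.9, 207.0, 181.9]
ee_rot: [0.003, 0.94, 0.135]
contact_force: [-22.4, -3.4, -5.5]
finger_gap: 0.1
p [658.9 207.  181.9] offset cm [-2.64 -0.07  2.68] ang [-0.003 -0.015 -0.   ] rows 0.9 F [-22.4  -3.4  -5.5]
```

View pics/scene3.png

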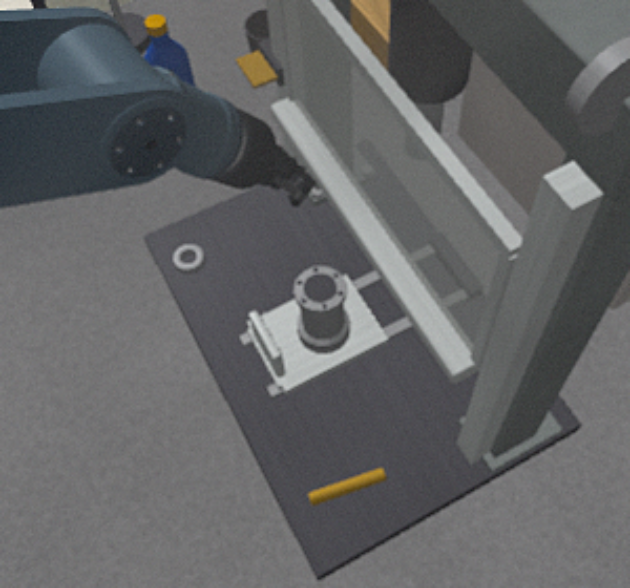

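View pics/side3.png

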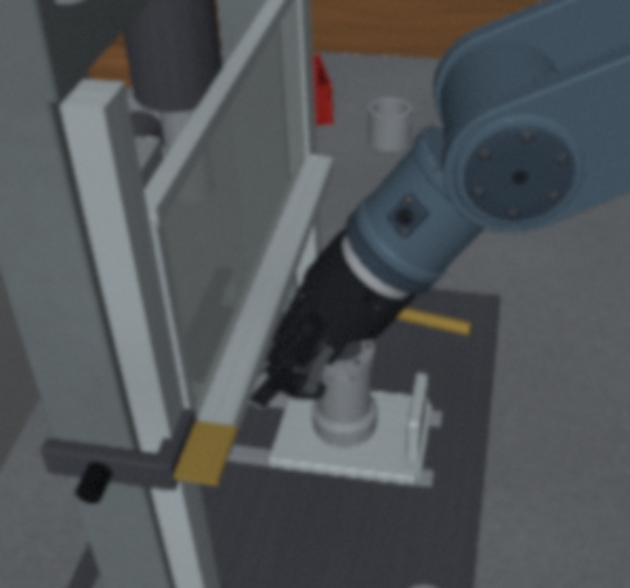

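```bash
python3 -m jog '[{"offset":[-0.2,0,-0.3],"angular":[0,0,0],"hand":0},{"offset":[-0.4,0,-0.5],"angular":[0,0,0],"hand":0},{"offset":[-0.4,0,-0.5],"angular":[0,0,0],"hand":0}]';python3 to.py 665 207 219 53 0.135
cat > tri2.py <<'E'
from tri import tri
import sys
E
python3 - <<'E'
from workcell import *
import cv2,numpy as np
for n,(u0,v0,u1,v1) in(("scene",(260,60,380,260)),("side",(210,120,320,300))):
    im=get_image(n); cv2.imwrite(f"pics/{n}4r.png",im)
    cv2.imwrite(f"pics/{n}4.png",cv2.resize(im[v0:v1,u0:u1],None,fx=3,fy=3,interpolation=2))
E
```

```text
t: 4.7
tcp_pos: [658.8, 206.8, 188.0]
ee_rot: [0.003, 0.924, 0.135]
contact_force: [-7.3, 0.8, -1.9]
finger_gap: 0.2
p [658.8 206.8 188. ] offset cm [-2.1  -0.05  2.36] ang [-0.003  0.001 -0.   ] rows 0.8 F [-7.3  0.8 -1.9]
```

View pics/scene4.png

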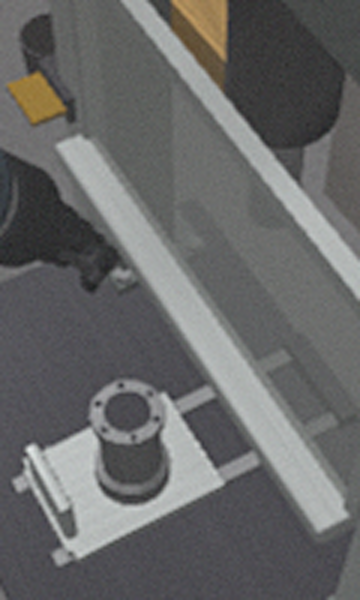

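View pics/side4.png

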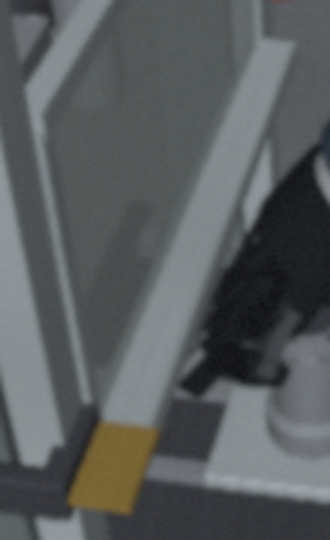

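```bash
cat > rz.py <<'E'
from h import *
import sys
# args: cam u v x y -> z
def zat(cam,uv,x,y):
    s=least_squares(lambda z: proj(cam,(x,y,z[0]))[0]-uv,[200]); return s.x.round(1),s.fun.round(1)
E
python3 - <<'E'
from rz import *
sc=lambda x,y:(260+(x+.5)/3-.5,60+(y+.5)/3-.5); si=lambda x,y:(210+(x+.5)/3-.5,120+(y+.5)/3-.5)
print(zat('scene',sc(56,148),653.7,293.6),zat('scene',sc(316,527),643.6,-98.2),zat('side',si(295,45),643.6,-98.2))
E
```

```text
(array([233.4]), array([-0.6,  0.1])) (array([237.3]), array([0.3, 0.1])) (array([234.9]), array([-0.5,  0. ]))
```

```bash
python3 -m jog '[{"offset":[-0.6,0,0.4],"angular":[0,0,0],"hand":0},{"offset":[-1.2,0,0.8],"angular":[0,0,0],"hand":0},{"offset":[-1.9,0,1.2],"angular":[0,0,0],"hand":0},{"offset":[-2.6,0,1.8],"angular":[0,0,0],"hand":0},{"offset":[-2.6,0,1.8],"angular":[0,0,0],"hand":0}]';python3 to.py 659 207 229 53 0.135
cat > look.py <<'E'
from workcell import *
import cv2,sys
k=sys.argv[1]
for n,(u0,v0,u1,v1) in(("scene",(260,60,380,240)),("side",(210,100,320,300))):
    im=get_image(n); cv2.imwrite(f"pics/{n}{k}r.png",im)
    cv2.imwrite(f"pics/{n}{k}.png",cv2.resize(im[v0:v1,u0:u1],None,fx=3,fy=3,interpolation=2))
a=cv2.imread(f"pics/scene{k}.png");b=cv2.imread(f"pics/side{k}.png")
b=cv2.copyMakeBorder(b,0,0,0,0,0);a=cv2.copyMakeBorder(a,0,b.shape[0]-a.shape[0],0,0,0)
import numpy as np; cv2.imwrite(f"pics/both{k}.png",np.hstack([a,b]))
E
python3 look.py 5
```

```text
t: 5.22
tcp_pos: [658.9, 206.6, 221.9]
ee_rot: [0.003, 0.921, 0.135]
contact_force: [-10.2, -0.3, -0.0]
finger_gap: -0.1
p [658.9 206.6 221.9] offset cm [-0.56  0.04  0.44] ang [-0.003  0.004  0.   ] rows 0.2 F [-10.2  -0.3  -0. ]
```

View pics/both5.png

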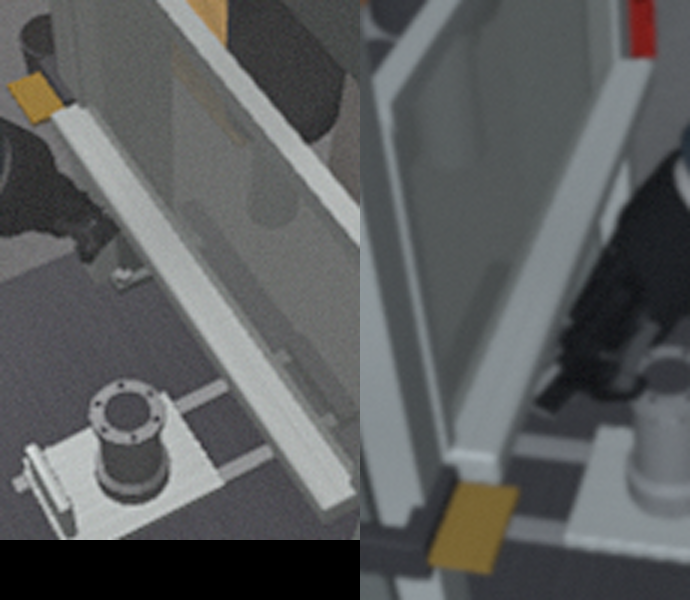

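Run:
```python
from rz import *
from tri import tri
sc=lambda x,y:(260+(x+.5)/3-.5,60+(y+.5)/3-.5); si=lambda x,y:(210+(x+.5)/3-.5,100+(y+.5)/3-.5)
print(zat('scene',sc(52,115),653.7,293.6),zat('scene',sc(320,508),643.6,-98.2),zat('side',si(290,60),643.6,-98.2),zat('side',si(136,457),653.7,293.6),zat('side',si(133,478),653.7,293.6))
print(tri(sc(52,115),si(136,457)),tri(sc(320,508),si(290,60)))
for a,b in (((8,85),(71,567)),((38,124),(157,487))): print('mark',tri(sc(*a),si(*[b[0]-0,b[1]])))
```

```text
rail L top [653.7 293.6 120. ] [-0.9  0.6 -0.6 -0.2]
rail R top [643.6 -98.2 122.3] [ 0.2 -0.1  0.2  0.1]
mark f out [643.7 353.6 256.2] [-0.6  0.4 -0.4 -0.1]
mark f in [643.9 301.5 257.6] [-0.1  0.1 -0.1 -0. ]
mark b in [673.2 301.9 258.7] [-0.  0. -0. -0.]
mark b out [673.1 354.6 257. ] [ 0.1 -0.   0.   0. ]
tab L [526.2 133.8  89.4] [-0.1  0.1 -0.1 -0. ]
tab R [525.2  67.7  94.5] [-0.6  0.3 -0.6 -0.1]
hous top [603.4  92.8 145.8] [-0.1  0.1 -0.1 -0. ]
ring [503.9 289.2  30.5] [-0.  0. -0. -0.]
rod [529.8 -88.7  28.7] [-0.1  0.1 -0.1 -0. ]
bed nearL [464.8 349.   30. ] [-0.5  0.2 -0.4 -0.1]
tray BL [664.6 155.4  38.2] [ 1.5 -0.9  1.2  0.4]
tray R far [663.3  42.3  38.3] [-0.2  0.1 -0.2 -0.1]
(array([269.8]), array([-0.9,  0.1])) (array([266.1]), array([0.6, 0.1])) (array([272.7]), array([ 0.6, -0. ])) (array([269.7]), array([ 1.3, -0.2])) (array([255.3]), array([ 3.3, -0.5]))
(array([655.9, 293.6, 269. ]), array([-0.1,  0. , -0. , -0. ])) (array([642.9, -99. , 271.3]), array([ 0.8, -0.6,  1. ,  0.4]))
mark (array([665.4, 358.6, 258.5]), array([ 6.3, -4.5,  4.1,  1.5]))
mark (array([644.9, 301.3, 257.5]), array([-0.5,  0.3, -0.3, -0.1]))
```

```bash
python3 -m jog '[{"offset":[-0.3,0,0.2],"angular":[0,0,0],"hand":0},{"offset":[-0.6,0,0.4],"angular":[0,0,0],"hand":0},{"offset":[-0.6,0,0.4],"angular":[0,0,0],"hand":0},{"offset":[-0.6,0,0.4],"angular":[0,0,0],"hand":0}]';python3 to.py 620 207 229 53 0.135
python3 look.py 6
```

```text
t: 5.65
tcp_pos: [659.2, 206.4, 228.8]
ee_rot: [0.003, 0.919, 0.135]
contact_force: [-7.8, 0.6, -0.5]
finger_gap: 0.4
p [659.2 206.4 228.8] offset cm [-2.37  0.58 -3.07] ang [-0.003  0.006  0.   ] rows 0.9 F [-7.8  0.6 -0.5]
```

View pics/both6.png

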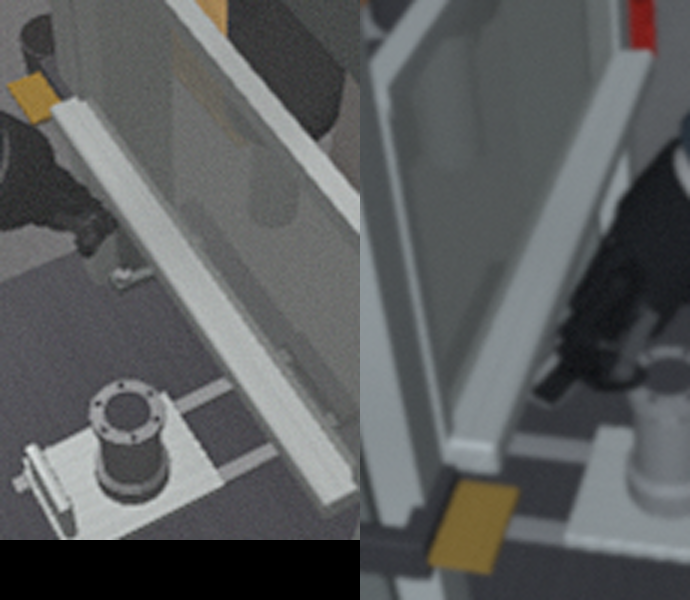

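```bash
python3 - <<'E' | tail -2
from rz import *
from tri import tri
sc=lambda x,y:(260+(x+.5)/3-.5,60+(y+.5)/3-.5); si=lambda x,y:(210+(x+.5)/3-.5,100+(y+.5)/3-.5)
print(*[v[0] for v in(zat('scene',sc(52,109),653.7,293.6),zat('scene',sc(322,501),643.6,-98.2),zat('side',si(291,52),643.6,-98.2),zat('side',si(138,446),653.7,293.6))])
print(tri(sc(52,109),si(138,446)),tri(sc(322,501),si(291,52)))
E
```

```text
[276.] [276.4] [279.1] [277.1]
(array([654.9, 292.3, 275.9]), array([-0.5,  0.4, -0.4, -0.1])) (array([643. , -98.2, 278.7]), array([ 0.4, -0.3,  0.5,  0.2]))
```

```bash
python3 -m jog '[{"offset":[0,0,-0.6],"angular":[0,0,0],"hand":0},{"offset":[0,0,-1.6],"angular":[0,0,0],"hand":0},{"offset":[0,0,-3],"angular":[0,0,0],"hand":0},{"offset":[-1,0,-5.5],"angular":[0,0,0],"hand":0},{"offset":[-4,0,-8],"angular":[0,0,0],"hand":0}]';python3 to.py 480 102 200 53 -0.03
python3 look.py 7
```

```text
t: 6.17
tcp_pos: [571.5, 193.8, 208.5]
ee_rot: [0.002, 0.923, 0.133]
contact_force: [-1.9, -0.3, 0.8]
finger_gap: -0.4
p [571.5 193.8 208.5] offset cm [-5.53 -7.91 -8.69] ang [ 0.127  0.002 -0.098] rows 3.1 F [-1.9 -0.3  0.8]
```

View pics/both7.png

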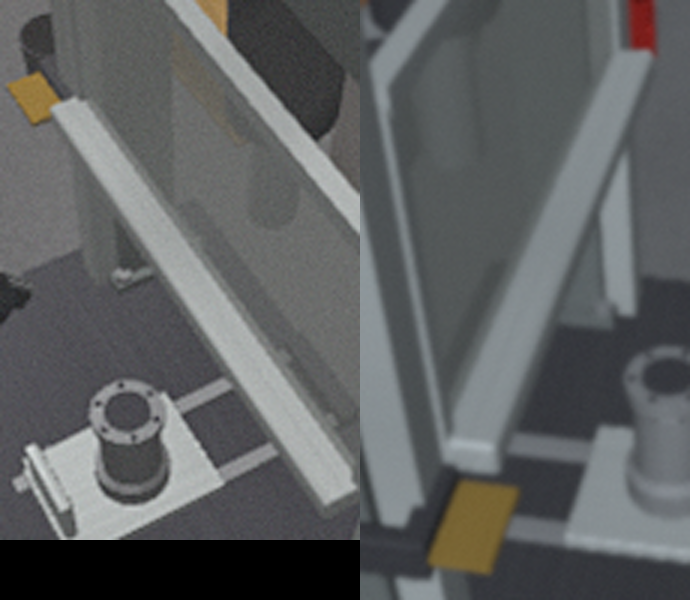

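```bash
python3 -m jog '[{"offset":[-1.4,-2,-2.2],"angular":[0.03,0,-0.025],"hand":0},{"offset":[-2.8,-4,-4.4],"angular":[0.06,0,-0.05],"hand":0},{"offset":[-4.2,-6,-6.6],"angular":[0.095,0,-0.075],"hand":0},{"offset":[-5.5,-7.9,-8.7],"angular":[0.127,0,-0.098],"hand":0},{"offset":[-5.5,-7.9,-8.7],"angular":[0.127,0,-0.098],"hand":0}]';python3 to.py 480 102 72 53 -0.03
```

```text
t: 6.68
tcp_pos: [478.0, 101.2, 201.1]
ee_rot: [-0.0, 0.92, -0.032]
contact_force: [-0.7, -1.0, -0.7]
finger_gap: -0.3
p [478.  101.2 201.1] offset cm [10.39  0.09 -7.65] ang [-0.001  0.005  0.001] rows 3.1 F [-0.7 -1.  -0.7]
```

```bash
python3 -m jog '[{"offset":[2.5,0,-1.8],"angular":[0,0,0],"hand":0},{"offset":[5.2,0,-3.8],"angular":[0,0,0],"hand":0},{"offset":[8,0,-5.8],"angular":[0,0,0],"hand":0},{"offset":[10.6,0,-7.8],"angular":[0,0,0],"hand":0},{"offset":[10.6,0,-7.8],"angular":[0,0,0],"hand":0}]';python3 to.py 510 100 68 53 -0.03; python3 st.py
python3 - <<'E'
from workcell import *
import cv2
cv2.imwrite("pics/side8.png",cv2.resize(get_image("side")[150:400,180:480],None,fx=2.4,fy=2.4))
E
```

```text
t: 7.1
tcp_pos: [477.4, 102.8, 61.7]
ee_rot: [0.001, 0.936, -0.028]
contact_force: [-1.4, 0.1, -0.8]
finger_gap: 0.2
p [477.4 102.8  61.7] offset cm [ 1.42 -0.18  3.  ] ang [ 0.    -0.011 -0.001] rows 0.8 F [-1.4  0.1 -0.8]
t 7.1 q [-0.034 -0.014  2.399  0.027  0.121 -1.601] p [477.4 102.8  61.7] F [-1.4  0.1 -0.8] gap 0.2
[[ 0.592  0.029  0.805]
 [-0.017  1.    -0.024]
 [-0.805  0.001  0.593]]
campos tool [-142.7    0.4  -70.4]
```

View pics/side8.png

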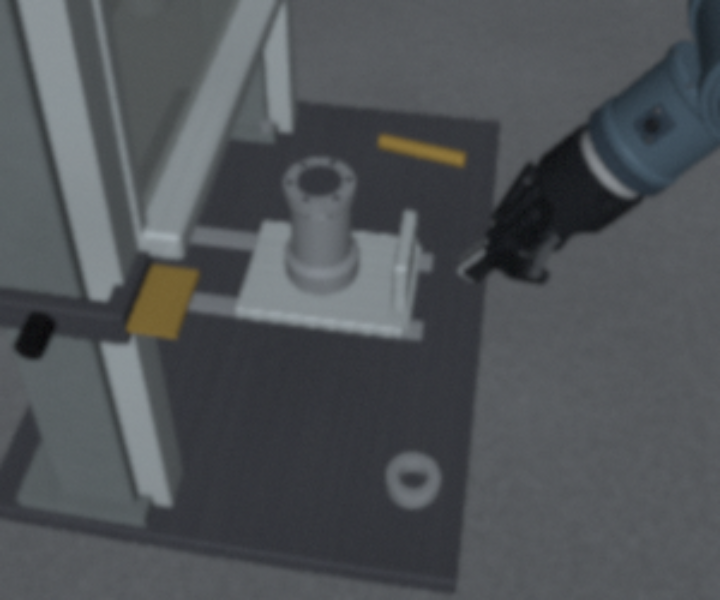

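```bash
python3 -m jog '[{"offset":[0.3,-0.1,0.7],"angular":[0,0,0],"hand":0},{"offset":[0.7,-0.1,1.5],"angular":[0,0,0],"hand":0},{"offset":[1.1,-0.2,2.3],"angular":[0,0,0],"hand":0},{"offset":[1.4,-0.2,2.9],"angular":[0,0,0],"hand":0},{"offset":[1.5,-0.2,3.1],"angular":[0,0,0],"hand":0}]';python3 to.py 540 99 68 53 -0.03
```

```text
t: 7.57
tcp_pos: [519.6, 99.7, 80.3]
ee_rot: [0.001, 0.915, -0.028]
contact_force: [-0.3, -0.6, 0.4]
finger_gap: -0.3
p [519.6  99.7  80.3] offset cm [ 2.22 -0.02  0.87] ang [ 0.001  0.01  -0.001] rows 0.6 F [-0.3 -0.6  0.4]
```

```bash
python3 -m jog '[{"offset":[0.2,0,-0.4],"angular":[0,0,0],"hand":0},{"offset":[0.5,0,-0.9],"angular":[0,0,0],"hand":0},{"offset":[0.5,0,-0.9],"angular":[0,0,0],"hand":0}]';python3 to.py 540 99 68 53 -0.03;python3 st.py
```

```text
t: 7.82
tcp_pos: [510.2, 100.2, 65.7]
ee_rot: [0.001, 0.924, -0.028]
contact_force: [-1.0, -0.1, -0.7]
finger_gap: 0.2
p [510.2 100.2  65.7] offset cm [ 1.61 -0.04  2.52] ang [ 0.001  0.001 -0.002] rows 0.7 F [-1.  -0.1 -0.7]
t 7.82 q [-0.039  0.046  2.333  0.059  0.117 -1.638] p [510.2 100.2  65.7] F [-1.  -0.1 -0.7] gap 0.2
[[ 0.602  0.028  0.798]
 [-0.017  1.    -0.023]
 [-0.798  0.001  0.603]]
campos tool [-142.7    0.4  -70.4]
```

```bash
python3 -m jog '[{"offset":[0.2,0,0.3],"angular":[0,0,0],"hand":0},{"offset":[0.5,0,0.7],"angular":[0,0,0],"hand":0},{"offset":[0.9,0,1.2],"angular":[0,0,0],"hand":0},{"offset":[1.3,0,1.75],"angular":[0,0,0],"hand":0},{"offset":[1.7,0,2.3],"angular":[0,0,0],"hand":0}]';python3 to.py 580 98 68 53 -0.03
```

```text
t: 8.23
tcp_pos: [540.5, 99.4, 66.9]
ee_rot: [0.001, 0.923, -0.027]
contact_force: [-3.1, 0.9, -1.5]
finger_gap: -0.0
p [540.5  99.4  66.9] offset cm [ 2.29 -0.02  3.22] ang [ 0.001  0.002 -0.002] rows 0.9 F [-3.1  0.9 -1.5]
```

```bash
python3 -m jog '[{"offset":[0.4,0,0.5],"angular":[0,0,0],"hand":0},{"offset":[0.8,0,1.05],"angular":[0,0,0],"hand":0},{"offset":[1.2,0,1.6],"angular":[0,0,0],"hand":0},{"offset":[1.6,0,2.15],"angular":[0,0,0],"hand":0},{"offset":[2,0,2.7],"angular":[0,0,0],"hand":0}]';python3 to.py 610 98 68 53 -0.03; python3 look.py 9
```

```text
t: 8.65
tcp_pos: [574.7, 98.3, 67.8]
ee_rot: [0.001, 0.922, -0.028]
contact_force: [-2.5, 0.3, -1.4]
finger_gap: 0.2
p [574.7  98.3  67.8] offset cm [2.12 0.07 2.82] ang [ 0.001  0.003 -0.001] rows 0.8 F [-2.5  0.3 -1.4]
```

View pics/both9.png

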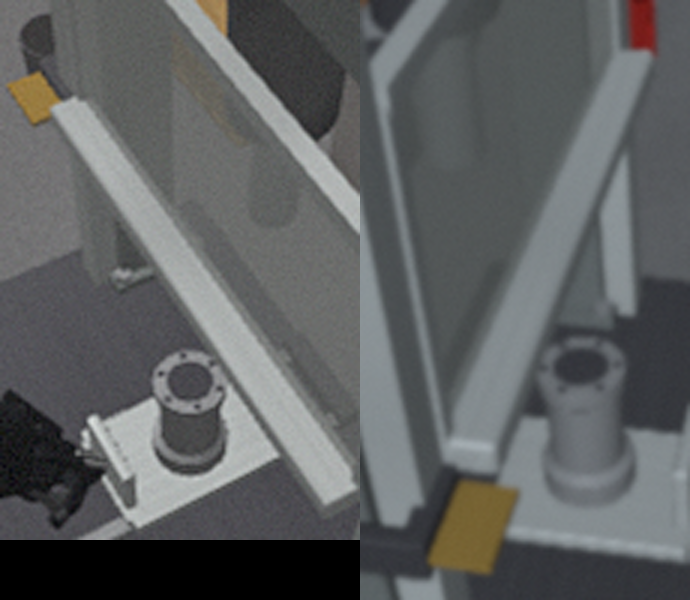

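```bash
python3 -m jog '[{"offset":[0.4,0,0.5],"angular":[0,0,0],"hand":0},{"offset":[0.8,0,1.05],"angular":[0,0,0],"hand":0},{"offset":[1.2,0,1.6],"angular":[0,0,0],"hand":0},{"offset":[1.6,0,2.15],"angular":[0,0,0],"hand":0},{"offset":[2,0,2.7],"angular":[0,0,0],"hand":0}]';python3 -m jog '[{"offset":[0.3,0,0.4],"angular":[0,0,0],"hand":0},{"offset":[0.6,0,0.8],"angular":[0,0,0],"hand":0},{"offset":[0.8,0,1.1],"angular":[0,0,0],"hand":0},{"offset":[1,0,1.35],"angular":[0,0,0],"hand":0},{"offset":[1.2,0,1.6],"angular":[0,0,0],"hand":0}]'; python3 to.py 640 98 68 53 -0.03
```

```text
t: 9.17
tcp_pos: [608.3, 97.3, 68.3]
ee_rot: [0.001, 0.922, -0.028]
contact_force: [-3.2, -0.3, -0.6]
finger_gap: 0.4
t: 9.58
tcp_pos: [628.1, 96.8, 68.6]
ee_rot: [0.001, 0.921, -0.028]
contact_force: [-2.5, -0.8, -0.9]
finger_gap: 0.1
p [628.1  96.8  68.6] offset cm [0.76 0.16 0.91] ang [ 0.001  0.004 -0.001] rows 0.3 F [-2.5 -0.8 -0.9]
```

Now slow steps until the stop shows in the force.

```bash
python3 -m jog '[{"offset":[0.15,0,0.2],"angular":[0,0,0],"hand":0},{"offset":[0.3,0,0.4],"angular":[0,0,0],"hand":0},{"offset":[0.45,0,0.6],"angular":[0,0,0],"hand":0},{"offset":[0.6,0,0.8],"angular":[0,0,0],"hand":0}]'; python3 -m jog '[{"offset":[0.1,0,0.15],"angular":[0,0,0],"hand":0},{"offset":[0.2,0,0.3],"angular":[0,0,0],"hand":0},{"offset":[0.3,0,0.4],"angular":[0,0,0],"hand":0}]'; python3 look.py 10
```

```text
t: 9.92
tcp_pos: [637.9, 96.5, 68.6]
ee_rot: [0.001, 0.922, -0.028]
contact_force: [-2.6, -1.2, -0.0]
finger_gap: 0.0
t: 10.17
tcp_pos: [641.0, 96.6, 67.7]
ee_rot: [0.001, 0.925, -0.027]
contact_force: [-21.3, -1.8, 12.7]
finger_gap: 0.1
```

View pics/both10.png

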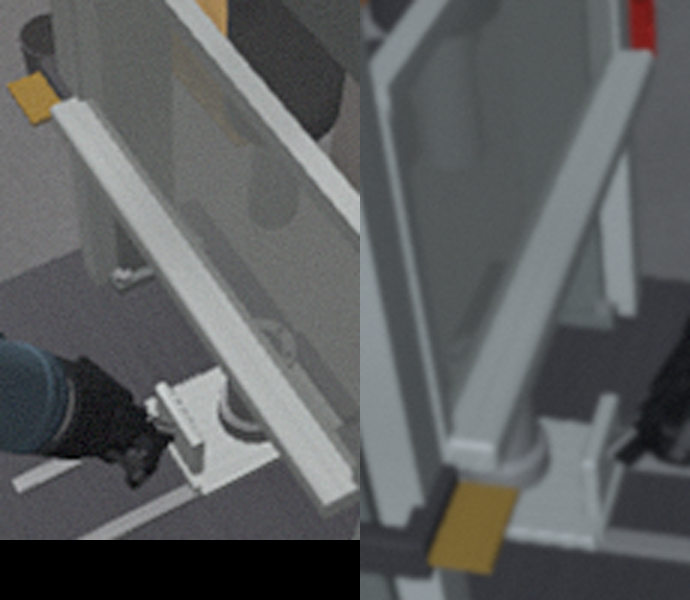

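```bash
python3 -m jog '[{"offset":[-0.2,0,-0.2],"angular":[0,0,0],"hand":0},{"offset":[-0.8,0,-1],"angular":[0,0,0],"hand":0},{"offset":[-1.8,0,-2.4],"angular":[0,0,0],"hand":0},{"offset":[-3.4,0,-4.5],"angular":[0,0,0],"hand":0},{"offset":[-6,0,-7],"angular":[0,0,0],"hand":0}]';python3 -m jog '[{"offset":[-2.5,0,-2.5],"angular":[0,0,0],"hand":0},{"offset":[-5,0,-4],"angular":[0,0,0],"hand":0},{"offset":[-8,0,-5],"angular":[0,0,0],"hand":0},{"offset":[-8,0,-5],"angular":[0,0,0],"hand":0},{"offset":[-8,0,-5],"angular":[0,0,0],"hand":0}]'; python3 look.py 11; python3 st.py
```

```text
t: 10.68
tcp_pos: [551.3, 98.7, 74.7]
ee_rot: [0.001, 0.919, -0.028]
contact_force: [-0.2, 0.5, 0.8]
finger_gap: 0.2
t: 11.1
tcp_pos: [463.6, 101.6, 110.5]
ee_rot: [0.001, 0.914, -0.027]
contact_force: [0.5, 0.4, -0.6]
finger_gap: 0.3
t 11.2 q [-0.041 -0.21   2.433  0.031  0.268 -1.61 ] p [463.6 101.4 108.4] F [0.9 0.4 0.5] gap 0.3
[[ 0.606  0.028  0.795]
 [-0.017  1.    -0.023]
 [-0.795  0.     0.607]]
campos tool [-142.7    0.4  -70.4]
```

View pics/both11.png

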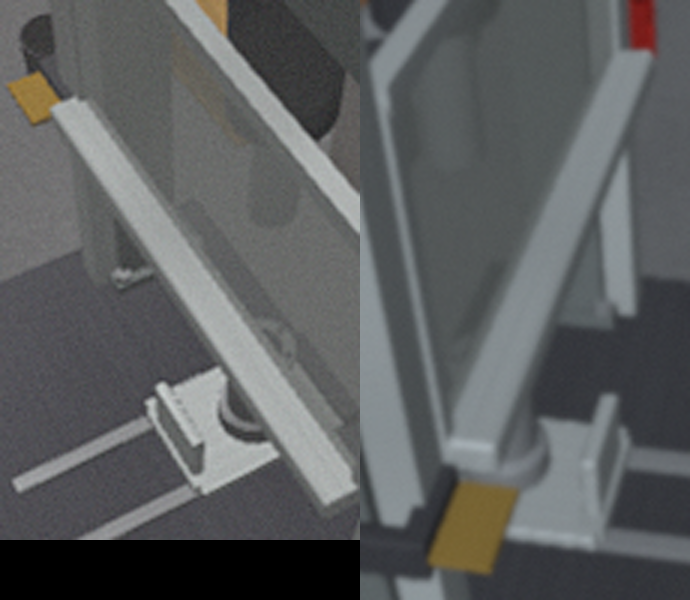

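Run:
```python
import cv2,numpy as np
a=cv2.imread('pics/scene11r.png')[100:340,200:440];b=cv2.imread('pics/side11r.png')[160:400,160:400]
cv2.imwrite('pics/fin.png',cv2.resize(np.hstack([a,b]),None,fx=1.66,fy=1.66,interpolation=2))
```

```text
(no output)
```

View pics/fin.png

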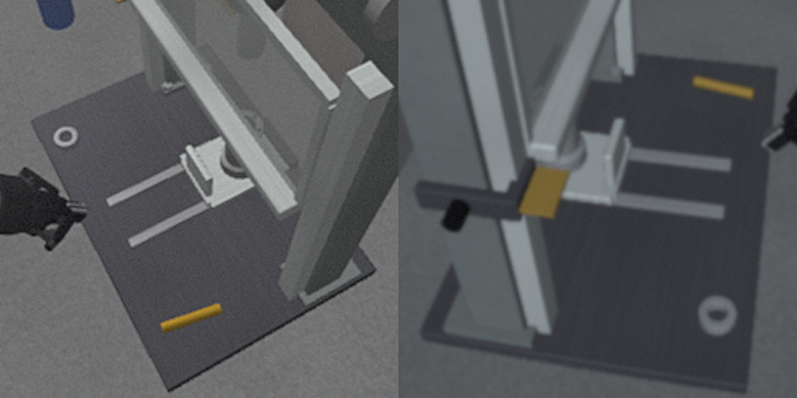

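```bash
python3 - <<'E' | tail -1
from rz import *
from tri import tri
sc=lambda x,y:(260+(x+.5)/3-.5,60+(y+.5)/3-.5); si=lambda x,y:(210+(x+.5)/3-.5,100+(y+.5)/3-.5)
print(tri(sc(198,444),si(256,397)),tri(sc(157,386),si(238,470)))
E
python3 -c "
from workcell import *
sign_off()"
```

```text
(array([649.5,  62.7,  92. ]), array([-0.8,  0.5, -0.7, -0.2])) (array([649.1, 131.1,  89.3]), array([-1. ,  0.6, -0.8, -0.3]))
the job is handed in; nothing more can be done
```

I raised the guard with closed fingers under the left part of its rail, backed away, and then pushed the tray in by its tab until it met the stop. I handed the job in at about 11 s; `sign_off` gives no verdict.

- **Guard height:** By triangulation the rail's underside was about 255 mm above the table and the pointer's mid-thickness about 255 mm. The separate image estimates spread by about 3 mm. In the pictures the guard stayed where I left it after I let go and while I pushed the tray.
- **Tray:** The push force rose from about 3 N to 21 N at the stop. Afterwards the tab face measured x ≈ 649 mm, level with the rail's front, where it should be with the tray fully in.
- **Housing:** Its foot is seated on the tray. The rail and panel partly hide its upper part, so I judged it upright by eye and did not measure its tilt. Before the push its axis was about 6 mm from the middle of its place; I did not re-measure it afterwards.
- **Ring and rod:** Both look to be where they started. I checked this by eye only.
- **Contact forces:** While lifting, the fingers or gripper pushed against the front of the rail with about 22 N. I backed off, and it stayed at 10 N or less in the later readings. At the end the robot was clear of everything.

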